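Close the gauge case without a slam

ROBOT

A 6-joint arm with a two-finger parallel gripper is mounted at the origin on the work surface. World frame = base frame: x ahead of the robot, y to its left, z up, the work surface at z = 0. Lengths are in m, angles in rad, forces in N, time in s.
With the tool pointing down it reaches from about 0.25 to 0.8 m from the base axis. Payload 8.5 kg.
Tool frame: the origin (TCP) lies at the centre of the arm's flange, where the gripper is bolted on; the fingertips stand 173 mm ahead of it and the grasp point (between the pads) lies 155 mm ahead of it (robot.hold_point_z is the x of the grasp point in the tool frame, in m); x points along the fingers, y is the direction in which the jaws open and shut, and the axes are right-handed (so a half turn about x gives the same grasp; the last joint's range is limited). The gripper opens to 85 mm and grips with 20 to 120 N. Pads are 22 mm wide; open, the fingers measure 114 mm over their backs; the gripper's body (76 mm by 85 mm) begins 54 mm behind the grasp point. The pads swing forward as they close: fully open they stand 13 mm farther back than shut.
Start: joints at [1.18, 0.238, -0.013, 1.319, 0, 1.571], TCP at [0.2, 0.485, 0.405] pointing down, gripper open.
Joint ranges: [-2.66, 2.66], [-1.03, 1.9], [-1.14, 1.46], [-1.82, 2.27], [-1.45, 1.34], [-3.14, 3.14]. Speed limits (rad/s): [2.22, 2.22, 2.79, 3.14, 3.14, 3.14].

INTERFACE

Orientations are given as a rotation vector (axis times angle).
In Python, from rig import robot gives the robot as it stands.
- The arm moves only by the shell command python3 -m pendant 'ROWS' [FORCE]. ROWS is JSON, a list of rows, each an object with "travel": the shift along the tool's x, y, z in mm, a list of three; "rot": the turn, a rotation vector about the tool's x, y, z in degrees, a list of three; "jaw": the finger opening in mm, from 0 to 85.4. In form: [{"travel": [tx, ty, tz], "rot": [rx, ry, rz], "jaw": jaw}, ...]. A call has exactly 10 rows; each row shifts and turns the commanded pose from where the row before left it, along the tool's axes as they then stand; what a row does not reach is not made up. A row lasts 1/12 s, in which the tool goes at most 41.7 mm and 7.16 degrees, less where a joint would pass 70% of its speed; a pose out of reach is approached as far as the arm can. A call is refused whole if a number of a shift passes 41.7 or a number of a turn 7.16, either way. A call with a gripper value outside its range is refused whole. The fingers move at their own pace and stop on an object; FORCE is the grip in N (left out, the last holds). Time passes only in rows, so rows that do not move let the fingers close, or fill a call up. It gives the time, the measured TCP pose, the force and the opening at its end, in the units of the state.
- robot.get_obs(): the state, without advancing time (a new reading comes with each control period).
- robot.read_camera(name): name is "scene" or "top" or "wrist"; returns the picture (400x640x3 uint8, red, green, blue); there is no depth.
- robot.camera_params(name): a dict with "mtx" (3x3 intrinsics, pixels), "R" (3x3) and "t" (3): a world point X has camera coordinates R X + t. Camera axes: x right, y down, z forward; pixel columns grow to the right and rows downward; lengths in m; the calibration is good to about 2 mm. A picture is of the moment at which its call begins: read the wrist's pose just before it. camera_params takes no time and is no camera call; for the wrist camera it gives the pose at the moment of the call.
- robot.hand_in(): hands the job in, once; it reports no verdict.
Trained networks look in the newest picture that a camera, given by its name, has taken for a name from the list of things; names that differ only in an ending like _2 or _b are one class to them, and where a whole thing is asked for, a point or a joint stands for the part that bears it (a point fixed in the world has none). Each returns a list of dicts, best first, with "conf" (0 to 1); they miss things now and then, are a little off and sometimes report something else, mostly with a low value. They report only what shows in the picture. A call takes as long as a camera call.
- robot.spot_in(camera, thing): "rect" ([left, top, width, height] in pixels, round what is visible of it).
The state is a dict: "time_s": time; "q": joint angles; "qvel": joint speeds; "joint_efforts": joint torques, N m; "tcp_pos": TCP position; "eef_rot": TCP orientation; "wrist_force": force on the tool from outside, world axes, zero at the start; "wrist_torque": the same for the moment, N m; "grip_width": finger opening in m.
Only numpy, scipy, OpenCV 4.12 (cv2) and the standard library are available. Lean on these libraries where they do the work, as an engineer would, in place of code of your own. Each camera call takes 0.05 s, during which the arm holds its last target. There are 200 camera calls.

TASK

Close the blue gauge case without jarring the gauge inside: with a fingertip tip the open lid past its balance so that it starts to fall shut by itself, get the finger away and round to the front, and catch the falling lid from underneath on the back of a finger while it is still clearly open. Check its fall, then lower it slowly and gently, supported all the way down, until it is fully shut, and take the hand away. Grip nothing, and leave the gauge in the case and the things standing around it where they are.

Things in the scene. Friction and masses are not known exactly. Their poses are not given: they have to be found in the camera images.
- lid (a joint): hinge of the case's blue lid: 0 rad = shut, 1.57 = upright, 1.85 = leaning back on its stop. It starts about upright; a stiff hinge holds it there between about 1.4 and 1.73. Pushed below 1.3 towards the front it falls shut by itself, slowly at first (about 0.08 rad/s at 1.3, 0.45 at 0.8, 0.7 at the end; varying), in 3 to 6 s. It stops when held up, and falls on at once when let go
- lid_edge (a point): middle of the lid's free front edge, on its underside. The lid is a flat panel 165 mm from hinge to free edge, 200 mm wide, 8 mm thick, about 0.35 kg (holding up its edge takes 1 to 2 N); its outermost 22 mm are yellow. Shut, its front 25 mm overhang the case's front wall as a lip that a finger can stay under. Site x: along the panel to the hinge; z: out of its outer face
- lid_hinge (a point): middle of the hinge line, on top of the case's rear wall, 90.5 mm above the table. Fixed to the case; its x axis points level from the case's front to its rear (horizontally away from the lip), its y axis lies along the hinge, z is up
- case: blue open-topped instrument case with grey foam, fastened to the table: 140 mm deep (its x), 200 mm wide (its y), 90 mm high. Origin at the centre of its underside; its x axis points from front wall to rear wall (hinge). The front, with two steel latch plates, faces roughly to the robot's left (+y), the hinge is on the right
- cased_gauge: loose pressure gauge lying dial up on the foam in the case: pale green disc 90 mm in diameter, 30 mm thick, brass stem to its -y side; its top lies 72 mm above the table, below the case's rim. Origin at the centre of its underside. Not to be touched
- stand_gauge: loose small pressure gauge upright on a black foot beyond the case as the robot sees it (its +y side), 140 mm high, foot 56 mm and dial 64 mm in diameter. Origin at the centre of its underside. Not to be touched
- adapter: loose brass and steel threaded adapter standing behind the case (its +x side, past the hinge), 30 mm in diameter, 52 mm high. Origin at the centre of its underside. Not to be touched
- oil_bottle: loose amber bottle with a red cap standing behind the case, past the hinge, 44 mm in diameter, 110 mm high. Origin at the centre of its underside. Not to be touched

How it is judged:
By the outcome, as a careful person would: the job done as asked, in the order asked, and still so for the second after the job is handed in, with the robot touching nothing.
It also fails if it takes over 51 s, if anything falls off the work surface, if the arm or the gripper's body presses on something with over 40 N, if the wrist force passes 120 N, or if a joint passes its speed limit or range.

## Working session

There is one attempt and no reset: what is moved stays moved. The work goes in short steps, Python scripts to look and compute and a shell command to move; the robot and the scene stay as the last step left them, time stands still between calls to the robot, and variables do not carry over. Pictures are saved under pics/ and viewed, about 8 in all and at most 12, crops included, and the job is handed in when it is done.

```bash
mkdir -p pics; python3 - <<'E'
from rig import robot
import cv2,numpy as np
np.set_printoptions(precision=4,suppress=True)
o=robot.get_obs();print(o)
for c in("scene","top"):
    im=robot.read_camera(c);cv2.imwrite(f"pics/{c}0.png",im[:,:,::-1])
    p=robot.camera_params(c);print(c,p)
    for t in("lid","case","cased_gauge","stand_gauge","adapter","oil_bottle"):
        print(t,robot.spot_in(c,t)[:2])
E
ls
```

```text
{'time_s': 0.0, 'q': array([ 1.18  ,  0.2388, -0.0142,  1.3192,  0.    ,  1.5708]), 'qvel': array([-0.0001, -0.0004, -0.0007,  0.0022, -0.0003, -0.0008]), 'joint_efforts': array([ -0.0007, -53.8776,  34.6437,   0.0183,  -0.    ,  -0.    ]), 'tcp_pos': array([0.1999, 0.4853, 0.4041]), 'eef_rot': array([ 0.3055,  1.5492, -0.3077]), 'wrist_force': array([-0.2337,  0.4757, -0.6418]), 'wrist_torque': array([ 0.0146, -0.0021,  0.0021]), 'grip_width': 0.0852854438911315}
scene {'mtx': array([[425.3946,   0.    , 317.8164],
       [  0.    , 425.3946, 196.726 ],
       [  0.    ,   0.    ,   1.    ]]), 'R': array([[ 0.322 ,  0.9467,  0.0107],
       [ 0.6644, -0.2178, -0.7149],
       [-0.6745,  0.2373, -0.6991]]), 't': array([-0.1627, -0.3454,  1.2059])}
lid [{'rect': [274.1, 51.9, 20.2, 146.0], 'conf': 0.95}]
case [{'rect': [275.3, 53.3, 95.6, 177.7], 'conf': 0.6}]
cased_gauge [{'rect': [302.2, 151.7, 49.2, 45.2], 'conf': 0.72}, {'rect': [273.9, 55.0, 96.0, 175.9], 'conf': 0.54}]
stand_gauge [{'rect': [300.3, 204.0, 46.6, 74.2], 'conf': 0.64}]
adapter [{'rect': [222.4, 166.6, 13.1, 30.7], 'conf': 0.7}]
oil_bottle [{'rect': [203.5, 193.1, 26.0, 53.1], 'conf': 0.81}]
top {'mtx': array([[402.0289,   0.    , 322.4389],
       [  0.    , 402.0289, 204.8829],
       [  0.    ,   0.    ,   1.    ]]), 'R': array([[-0.0095, -0.9999, -0.0086],
       [-0.9944,  0.0104, -0.1049],
       [ 0.105 ,  0.0075, -0.9944]]), 't': array([-0.0136,  0.603 ,  0.7239])}
lid [{'rect': [339.7, 196.7, 31.8, 151.3], 'conf': 0.84}]
case []
cased_gauge [{'rect': [279.4, 221.3, 54.4, 72.5], 'conf': 0.95}, {'rect': [338.5, 198.2, 33.9, 148.7], 'conf': 0.28}]
stand_gauge [{'rect': [319.9, 137.3, 37.0, 42.6], 'conf': 0.63}]
adapter [{'rect': [395.4, 285.2, 18.9, 19.0], 'conf': 0.62}]
oil_bottle [{'rect': [254.3, 192.7, 111.9, 154.6], 'conf': 0.6}, {'rect': [412.4, 212.0, 32.0, 25.5], 'conf': 0.59}]
pics
```

View pics/top0.png

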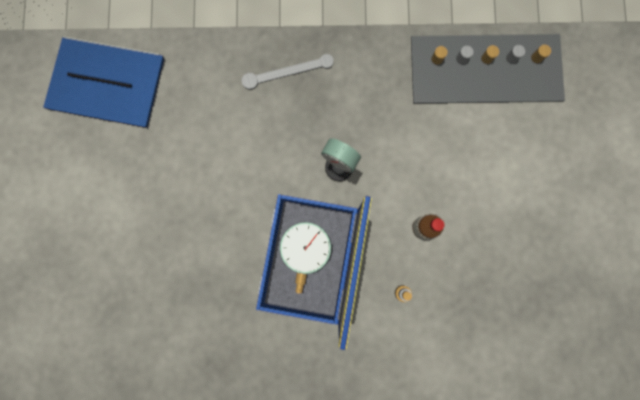

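View pics/scene0.png

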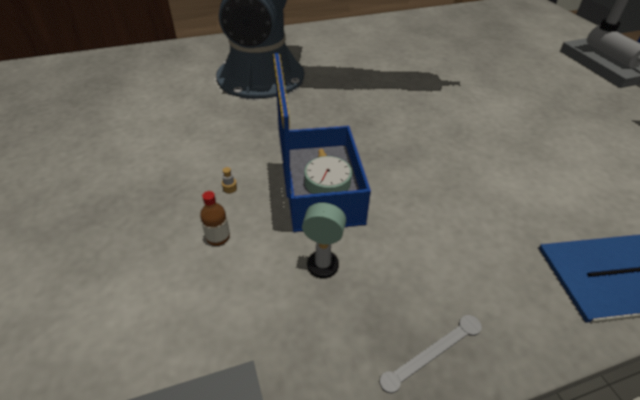

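Top view: case rim corners near (279,197), (357,211), (338,322), (259,308). The lid edge runs from (368,197) to (344,349), with the stand gauge at (340,160), bottle at (431,226) and adapter at (403,293). The front faces image-left (+y).

```bash
cat > h.py <<'E'
from rig import robot
import numpy as np,cv2
from scipy.spatial.transform import Rotation as Ro
np.set_printoptions(precision=4,suppress=True)
def bp(c,u,v,z,p=None):
    p=p or robot.camera_params(c);d=p["R"].T@np.linalg.solve(p["mtx"],[u,v,1]);C=-p["R"].T@p["t"]
    return C+d*(z-C[2])/d[2]
def pr(c,X):
    p=robot.camera_params(c);x=p["mtx"]@(p["R"]@np.asarray(X).T+p["t"][:,None]);return (x[:2]/x[2]).T
E
python3 - <<'E'
from h import *
P=[bp("top",u,v,.09) for u,v in((279,197),(357,211),(338,322),(259,308))]
print(np.array(P)); 
for i in range(4):print(np.linalg.norm(P[i]-P[(i+1)%4]))
print("centre",np.mean(P,0))
ax=(P[1]-P[0]+P[2]-P[3]);print("yaw x",np.arctan2(ax[1],ax[0]))
ay=P[0]-P[3]+P[1]-P[2];print("yaw from y",np.arctan2(ay[1],ay[0])-np.pi/2)
for u,v in((368,197),(344,349)):print("lid",bp("top",u,v,.255))
print("scene lid far?",bp("scene",275,57,.255),bp("scene",287,131,.255))
print("stand",bp("top",340,155,.11),bp("scene",322,265,0.01),"bottle",bp("top",437,225,.11),bp("scene",216,238,.0),"adapter",bp("top",403,293,.05),bp("scene",229,188,.0))
print(Ro.from_rotvec(robot.get_obs()["eef_rot"]).as_matrix())
E
```

```text
[[ 0.6112  0.0553  0.09  ]
 [ 0.5854 -0.0797  0.09  ]
 [ 0.3984 -0.0443  0.09  ]
 [ 0.4225  0.0888  0.09  ]]
0.1374958323261908
0.19029881760017245
0.1353155225776012
0.19161174921064805
centre [0.5044 0.005  0.09  ]
yaw x -1.7550250602355315
yaw from y -1.7521487862316776
lid [ 0.5891 -0.0816  0.255 ]
lid [ 0.3946 -0.047   0.255 ]
scene lid far? [ 0.4136 -0.05    0.255 ] [ 0.6296 -0.0896  0.255 ]
stand [ 0.6797 -0.051   0.11  ] [ 0.6873 -0.0545  0.01  ] bottle [ 0.5587 -0.2112  0.11  ] [ 0.5625 -0.2154  0.    ] adapter [ 0.4409 -0.1623  0.05  ] [ 0.4376 -0.169   0.    ]
[[ 0.      0.3809  0.9246]
 [ 0.      0.9246 -0.3809]
 [-1.      0.      0.    ]]
```

```bash
cat >> h.py <<'E'
H=np.array([.4917,-.0638,.0905]);EX=np.array([-.181,-.983,0]);EY=np.array([.983,-.181,0]);Z=np.array([0,0,1.])
def W(f,s,z): return np.array([H[0],H[1],0])-f*EX+s*EY+z*Z
def rot(h,p):
    h,p=np.radians([h,p]);d=np.array([np.cos(h),np.sin(h),0])
    x=d*np.cos(p)-Z*np.sin(p);y=-(d*np.sin(p)+Z*np.cos(p));return np.array([x,y,np.cross(x,y)]).T
def tip(f,s,z,h,p): R=rot(h,p);return W(f,s,z)-.173*R[:,0],R
def cur():
    o=robot.get_obs();return o["tcp_pos"],Ro.from_rotvec(o["eef_rot"]).as_matrix()
def rows(a,b,n):
    r=Ro.from_matrix(a[1].T@b[1]).as_rotvec()/n;dR=Ro.from_rotvec(r).as_matrix()
    A=sum(np.linalg.matrix_power(dR,k) for k in range(n));t=np.linalg.solve(A,a[1].T@(b[0]-a[0]))
    print(n,"rows travel",np.round(t*1e3,1),"rot",np.round(np.degrees(r),2),"-> tcp",b[0])
def st():
    o=robot.get_obs();R=Ro.from_rotvec(o["eef_rot"]).as_matrix();T=o["tcp_pos"]+.173*R[:,0];d=T-H
    print("t",o["time_s"],"q",o["q"],"tcp",o["tcp_pos"],"\nF",o["wrist_force"],"tip f,s,z",np.round([-d@EX,d@EY,T[2]],4),"h",np.degrees(np.arctan2(R[1,0],R[0,0])),"p",np.degrees(-np.arcsin(R[2,0])),"yz",R[2,1],"w",o["grip_width"])
E
python3 - <<'E'
from h import *
print([x for x in dir(robot) if x[0]!='_'])
a=cur()
rows(a,tip(.25,0,.2,-62,45),10)
rows(a,tip(.25,0,.2,-62,45),20)
rows(tip(.25,0,.2,-62,45),tip(.225,0,.1,-62,15),10)
E
```

```text
['IKError', 'camera_params', 'get_obs', 'hand_in', 'hold_point_z', 'read_camera', 'spot_in']
10 rows travel [ 16.7 -16.   27.7] rot [-4.77 -1.98 -4.2 ] -> tcp [0.4795 0.29   0.3223]
20 rows travel [ 8.6 -8.2 13.6] rot [-2.39 -0.99 -2.1 ] -> tcp [0.4795 0.29   0.3223]
10 rows travel [ 7.2 16.6 -1.6] rot [-0.  0. -3.] -> tcp [0.454  0.3049 0.1448]
```

```bash
python3 -m pendant '[{"travel":[17,-16,27],"rot":[-4.8,-2,-4.2],"jaw":0},{"travel":[17,-16,27],"rot":[-4.8,-2,-4.2],"jaw":0},{"travel":[17,-16,27],"rot":[-4.8,-2,-4.2],"jaw":0},{"travel":[17,-16,27],"rot":[-4.8,-2,-4.2],"jaw":0},{"travel":[17,-16,27],"rot":[-4.8,-2,-4.2],"jaw":0},{"travel":[17,-16,27],"rot":[-4.8,-2,-4.2],"jaw":0},{"travel":[17,-16,27],"rot":[-4.8,-2,-4.2],"jaw":0},{"travel":[17,-16,27],"rot":[-4.8,-2,-4.2],"jaw":0},{"travel":[17,-16,27],"rot":[-4.8,-2,-4.2],"jaw":0},{"travel":[17,-16,27],"rot":[-4.8,-2,-4.2],"jaw":0}]'; python3 - <<'E'
from h import *
st(); rows(cur(),tip(.225,0,.1,-62,15),10)
E
```

```text
time_s: 1.53
tcp_pos: [0.4749, 0.2891, 0.3192]
eef_rot: [-0.948, 1.261, -0.23]
wrist_force: [0.7, 0.4, -0.0]
grip_width: -0.0
t 1.5333 q [ 0.7142  0.4296 -0.0673  1.2901 -0.7672  0.303 ] tcp [0.4749 0.2891 0.3192] 
F [ 0.7176  0.4489 -0.0337] tip f,s,z [ 0.2481 -0.0034  0.1976] h -61.621036519106376 p 44.67647283302105 yz -0.7110839128219377 w -3.393779319026372e-05
10 rows travel [ 7.1 16.3 -1.1] rot [ 0.04  0.04 -2.97] -> tcp [0.454  0.3049 0.1448]
```

```bash
python3 -m pendant '[{"travel":[7,16.4,-1.2],"rot":[0,0,-3],"jaw":0},{"travel":[7,16.4,-1.2],"rot":[0,0,-3],"jaw":0},{"travel":[7,16.4,-1.2],"rot":[0,0,-3],"jaw":0},{"travel":[7,16.4,-1.2],"rot":[0,0,-3],"jaw":0},{"travel":[7,16.4,-1.2],"rot":[0,0,-3],"jaw":0},{"travel":[7,16.4,-1.2],"rot":[0,0,-3],"jaw":0},{"travel":[7,16.4,-1.2],"rot":[0,0,-3],"jaw":0},{"travel":[7,16.4,-1.2],"rot":[0,0,-3],"jaw":0},{"travel":[7,16.4,-1.2],"rot":[0,0,-3],"jaw":0},{"travel":[7,16.4,-1.2],"rot":[0,0,-3],"jaw":0}]'; python3 - <<'E'
from h import *
st()
im=robot.read_camera("scene")[:,:,::-1];im2=robot.read_camera("top")[:,:,::-1]
cv2.imwrite("pics/a.png",np.vstack([cv2.resize(im[20:300,180:580],(800,560))[:300],im2[100:380,0:640][:, :][:,:640].copy()[:300] if 0 else cv2.resize(im2[120:340,100:540],(800,400))[:300]]))
b=tip(-.05,-.04,.30,-62,88)
rows(cur(),b,20); rows(b,tip(-.046,-.04,.228,-62,88),10)
E
```

```text
time_s: 2.37
tcp_pos: [0.451, 0.3074, 0.1444]
eef_rot: [-1.261, 0.992, -0.639]
wrist_force: [0.8, -0.1, -0.0]
grip_width: 0.0001
t 2.3667 q [ 0.8239  0.8481 -0.0995  1.5062 -1.1564  0.9285] tcp [0.451  0.3074 0.1444] 
F [ 0.8232 -0.0514 -0.031 ] tip f,s,z [ 0.2274 -0.0023  0.1002] h -61.56021698333429 p 14.80960451644206 yz -0.9667773169041154 w 0.00010119619436071545
20 rows travel [ -1.2 -25.9 -10.1] rot [ 0.02 -0.    3.66] -> tcp [ 0.4405 -0.1004  0.4729]
10 rows travel [7.2 0.6 0.2] rot [0. 0. 0.] -> tcp [ 0.4412 -0.0964  0.4009]
```

View pics/a.png

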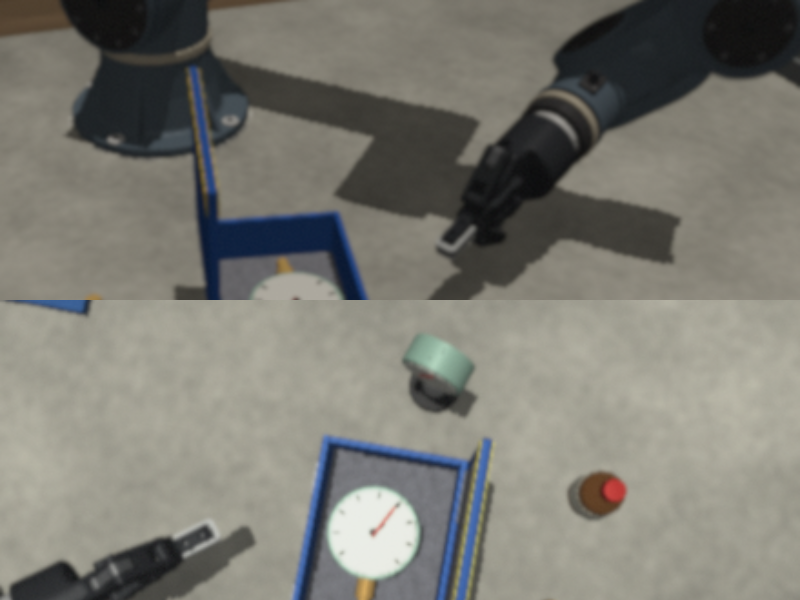

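The tip sits in front of the case at about (215,530) in the lower panel, and the lid is upright. The low catch pose is reachable. Next I go up and over to behind the lid.

```bash
python3 - <<'E'
from h import *
m=tip(.10,-.03,.35,-62,55);b=tip(-.05,-.04,.30,-62,88);c=tip(-.046,-.04,.228,-62,88)
rows(cur(),m,10);rows(m,b,10);rows(b,c,5)
E
```

```text
10 rows travel [ -6.5 -38.3 -10. ] rot [0.04 0.01 4.02] -> tcp [0.4337 0.1275 0.4917]
10 rows travel [  8.9 -18.8 -10.1] rot [0.  0.  3.3] -> tcp [ 0.4405 -0.1004  0.4729]
5 rows travel [14.4  1.1  0.5] rot [0. 0. 0.] -> tcp [ 0.4412 -0.0964  0.4009]
```

```bash
python3 -m pendant '[{"travel":[-6.5,-38,-10],"rot":[0,0,4],"jaw":0},{"travel":[-6.5,-38,-10],"rot":[0,0,4],"jaw":0},{"travel":[-6.5,-38,-10],"rot":[0,0,4],"jaw":0},{"travel":[-6.5,-38,-10],"rot":[0,0,4],"jaw":0},{"travel":[-6.5,-38,-10],"rot":[0,0,4],"jaw":0},{"travel":[-6.5,-38,-10],"rot":[0,0,4],"jaw":0},{"travel":[-6.5,-38,-10],"rot":[0,0,4],"jaw":0},{"travel":[-6.5,-38,-10],"rot":[0,0,4],"jaw":0},{"travel":[-6.5,-38,-10],"rot":[0,0,4],"jaw":0},{"travel":[-6.5,-38,-10],"rot":[0,0,4],"jaw":0}]' >/dev/null
python3 -m pendant '[{"travel":[9,-19,-10],"rot":[0,0,3.3],"jaw":0},{"travel":[9,-19,-10],"rot":[0,0,3.3],"jaw":0},{"travel":[9,-19,-10],"rot":[0,0,3.3],"jaw":0},{"travel":[9,-19,-10],"rot":[0,0,3.3],"jaw":0},{"travel":[9,-19,-10],"rot":[0,0,3.3],"jaw":0},{"travel":[9,-19,-10],"rot":[0,0,3.3],"jaw":0},{"travel":[9,-19,-10],"rot":[0,0,3.3],"jaw":0},{"travel":[9,-19,-10],"rot":[0,0,3.3],"jaw":0},{"travel":[9,-19,-10],"rot":[0,0,3.3],"jaw":0},{"travel":[9,-19,-10],"rot":[0,0,3.3],"jaw":0}]' ; python3 - <<'E'
from h import *
st()
rows(cur(),tip(-.046,-.04,.228,-62,88),6)
rows(tip(-.046,-.04,.228,-62,88),tip(-.036,-.04,.228,-62,88),1)
im=robot.read_camera("top")[:,:,::-1];im2=robot.read_camera("scene")[:,:,::-1]
cv2.imwrite("pics/b.png",np.hstack([im[150:370,220:480],im2[20:240,180:440]]).repeat(1,0))
E
```

```text
time_s: 4.13
tcp_pos: [0.4426, -0.1019, 0.4757]
eef_rot: [-0.416, 1.519, 0.362]
wrist_force: [1.8, 0.4, 0.2]
grip_width: -0.0001
t 4.1333 q [-0.2196  0.0863 -0.0212  1.4331 -0.023  -0.7177] tcp [ 0.4426 -0.1019  0.4757] 
F [1.8482 0.3978 0.1937] tip f,s,z [-0.0506 -0.0363  0.3028] h -49.97712810771933 p 87.82560588260014 yz -0.037178813692782225 w -0.00011525944976464172
6 rows travel [12.4  1.4  0.2] rot [0.08 0.08 0.02] -> tcp [ 0.4412 -0.0964  0.4009]
1 rows travel [-0.3  7.8  6.2] rot [0. 0. 0.] -> tcp [ 0.443  -0.0866  0.4009]
```

View pics/b.png

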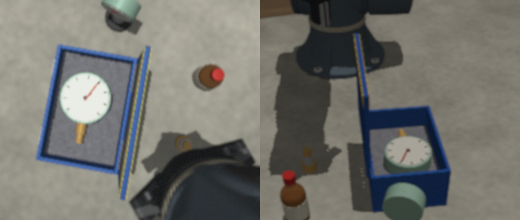

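```bash
python3 -m pendant '[{"travel":[12.5,1.2,0.2],"rot":[0,0,0],"jaw":0},{"travel":[12.5,1.2,0.2],"rot":[0,0,0],"jaw":0},{"travel":[12.5,1.2,0.2],"rot":[0,0,0],"jaw":0},{"travel":[12.5,1.2,0.2],"rot":[0,0,0],"jaw":0},{"travel":[12.5,1.2,0.2],"rot":[0,0,0],"jaw":0},{"travel":[12,1.2,0.2],"rot":[0,0,0],"jaw":0},{"travel":[-0.1,3,2.4],"rot":[0,0,0],"jaw":0},{"travel":[-0.1,3,2.4],"rot":[0,0,0],"jaw":0},{"travel":[-0.1,3,2.4],"rot":[0,0,0],"jaw":0},{"travel":[-0.1,3,2.4],"rot":[0,0,0],"jaw":0}]' ; python3 - <<'E'
from h import *
st()
im=robot.read_camera("scene")[:,:,::-1]
cv2.imwrite("pics/c.png",cv2.resize(im[40:200,200:440],(720,480)))
print(robot.spot_in("scene","lid")[:2])
E
```

```text
time_s: 5.07
tcp_pos: [0.4454, -0.0806, 0.4002]
eef_rot: [-0.416, 1.523, 0.359]
wrist_force: [0.5, 0.6, 0.1]
grip_width: 0.0004
t 5.0667 q [-0.1708  0.1039 -0.1934  1.2474 -0.0278 -0.6669] tcp [ 0.4454 -0.0806  0.4002] 
F [0.5111 0.5965 0.0909] tip f,s,z [-0.0296 -0.0379  0.2274] h -56.524420281934674 p 87.8120814046471 yz -0.03802768957571942 w 0.00041281596608955034
[{'rect': [272.6, 58.0, 21.7, 137.8], 'conf': 0.97}]
```

View pics/c.png

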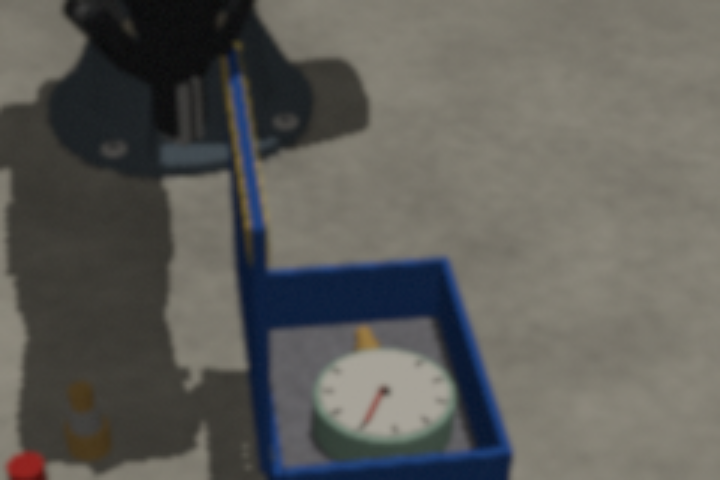

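```bash
cat >> h.py <<'E'
def rotC(th,off=7,h=-62): return Ro.from_rotvec(-EY*th).as_matrix()@rot(h,off)   # lid frame turned up by th
assert (Ro.from_rotvec(-EY*.5).apply(-EX))[2]>0 or True
def catch(th,gap=0,o=.016,off=7,h=-62):
    R=rotC(th,off,h);l=-EX*np.cos(th)+Z*np.sin(th);n=-EX*np.sin(th)-Z*np.cos(th)
    T=H+.165*l+n*(.0145+gap+.016*np.tan(np.radians(off)))-l*o
    return T-.173*R[:,0],R
def lidcorn(th):
    l=-EX*np.cos(th)+Z*np.sin(th);n=-EX*np.sin(th)-Z*np.cos(th)
    return np.array([H+a*l+s*EY-k*n for a in(0,.165) for s in(-.1,.1) for k in(0,.008)])
def theta(c):
    r=robot.spot_in(c,"lid")
    if not r: print(c,"no lid");return
    r=r[0];m=np.array([r["rect"][0],r["rect"][1],r["rect"][0]+r["rect"][2],r["rect"][1]+r["rect"][3]])
    best=[]
    for th in np.arange(0,1.75,.01):
        p=pr(c,lidcorn(th));e=np.array([*p.min(0),*p.max(0)])-m;best.append((np.abs(e).mean(),th,np.round(e,1)))
    best=min(best,key=lambda b:b[0]);print(c,"theta",best,"conf",r["conf"],"right/left",m);return best
E
python3 - <<'E'
from h import *
print(Ro.from_rotvec(-EY*.5).apply(-EX))
robot.read_camera("scene");theta("scene");robot.read_camera("top");theta("top")
S=tip(.008,-.038,.228,-62,88);A=tip(.012,-.038,.285,-62,88)
rows(S,A,3)
for g in(.09,.06):
  b=catch(.8,.02,-.035);t=b[0]+.173*b[1][:,0]-H;print("C tip f,s,z",-t@EX,t@EY,t[2]+.0905);rows(A,b,8);rows(A,b,14)
  break
B=tip(.13,-.03,.30,-62,65)
rows(A,B,4);rows(B,b,8)
rows(b,catch(.8,.02,.016),4)
E
```

```text
[ 0.1589  0.8628 -0.479 ]
scene theta (np.float64(2.0154444251371366), np.float64(1.49), array([ 0.3, -7. , -0.3,  0.4])) conf 0.95 right/left [275.1  58.1 294.2 196.3]
top theta (np.float64(8.536584921779287), np.float64(1.54), array([-1. , -2.1, -0.4, 30.6])) conf 0.63 right/left [339.9 197.7 370.8 319.9]
3 rows travel [-19.    0.4   0.8] rot [0. 0. 0.] -> tcp [ 0.4537 -0.0398  0.4579]
C tip f,s,z 0.16534218660708536 -2.0155025660094846e-17 0.20856611946926257
8 rows travel [-1.4 57.  27.3] rot [ -2.83   3.09 -14.36] -> tcp [0.4364 0.2253 0.1268]
14 rows travel [-2.7 32.4 15.9] rot [-1.62  1.76 -8.21] -> tcp [0.4364 0.2253 0.1268]
4 rows travel [-6.9 38.3 19.9] rot [-0.    0.   -5.75] -> tcp [0.4514 0.134  0.4568]
8 rows travel [ 7.1 45.5 14.4] rot [ -3.17   2.31 -11.57] -> tcp [0.4364 0.2253 0.1268]
4 rows travel [ 1.3 12.7  0.2] rot [0. 0. 0.] -> tcp [0.43   0.1904 0.0902]
```

```bash
sed -i 's/from_rotvec(-EY\*th)/from_rotvec(EY*th)/; /^assert/d' h.py
python3 - <<'E'
from h import *
S=tip(.008,-.038,.228,-62,88);A=tip(.012,-.038,.285,-62,88)
b=catch(.8,.02,-.035)
B=tip(.13,-.03,.30,-62,65)
rows(S,A,3);rows(A,B,4);rows(B,b,6);rows(A,b,8)
rows(b,catch(.8,.02,.016),4);rows(catch(.8),catch(0),40)
R=catch(.8)[1];print(R)
# path of call: check tip
dR=None
E
python3 -m pendant '[{"travel":[-0.1,2.8,2.2],"rot":[0,0,0],"jaw":0},{"travel":[-0.1,2.8,2.2],"rot":[0,0,0],"jaw":0},{"travel":[-0.1,2.8,2.2],"rot":[0,0,0],"jaw":0},{"travel":[-0.1,2.8,2.2],"rot":[0,0,0],"jaw":0},{"travel":[-0.1,2.8,2.2],"rot":[0,0,0],"jaw":0},{"travel":[-0.1,2.8,2.2],"rot":[0,0,0],"jaw":0},{"travel":[-0.1,2.8,2.2],"rot":[0,0,0],"jaw":0},{"travel":[0,0,0],"rot":[0,0,0],"jaw":0},{"travel":[0,0,0],"rot":[0,0,0],"jaw":0},{"travel":[0,0,0],"rot":[0,0,0],"jaw":0}]';python3 - <<'E'
from h import *
st();robot.read_camera("scene");theta("scene")
E
```

```text
3 rows travel [-19.    0.4   0.8] rot [0. 0. 0.] -> tcp [ 0.4537 -0.0398  0.4579]
4 rows travel [-6.9 38.3 19.9] rot [-0.    0.   -5.75] -> tcp [0.4514 0.134  0.4568]
6 rows travel [13.2 21.8 -3.4] rot [ 3.8  -2.76 -3.49] -> tcp [0.4309 0.1955 0.3197]
8 rows travel [ 7.8 34.   4.5] rot [ 2.42 -2.65 -5.43] -> tcp [0.4309 0.1955 0.3197]
4 rows travel [ 9.9 -1.2 -7.9] rot [0. 0. 0.] -> tcp [0.4245 0.1606 0.2831]
40 rows travel [0.7 5.6 0. ] rot [-0.71  0.09 -0.9 ] -> tcp [0.4381 0.2343 0.0951]
[[ 0.5245  0.0664  0.8488]
 [-0.5587  0.7791  0.2842]
 [-0.6425 -0.6233  0.4457]]
time_s: 6.2
tcp_pos: [0.4494, -0.0566, 0.3989]
eef_rot: [-0.415, 1.525, 0.36]
wrist_force: [-0.5, -0.5, -0.3]
grip_width: 0.0
t 6.2 q [-0.1168  0.1069 -0.1932  1.2488 -0.0289 -0.6122] tcp [ 0.4494 -0.0566  0.3989] 
F [-0.501  -0.5007 -0.276 ] tip f,s,z [-0.0053 -0.0388  0.226 ] h -59.730818691067945 p 87.92487813320535 yz -0.03618983276780771 w 4.138047092395882e-05
scene theta (np.float64(2.5823079168294107), np.float64(1.4000000000000001), array([-0.4, -9. ,  0.1, -0.9])) conf 0.6 right/left [275.8  60.2 304.  197.5]
```

```bash
python3 -m pendant '[{"travel":[-0.1,2.5,2],"rot":[0,0,0],"jaw":0},{"travel":[-0.1,2.5,2],"rot":[0,0,0],"jaw":0},{"travel":[-0.1,2.5,2],"rot":[0,0,0],"jaw":0},{"travel":[-0.1,2.5,2],"rot":[0,0,0],"jaw":0},{"travel":[-0.1,2.5,2],"rot":[0,0,0],"jaw":0},{"travel":[-0.1,2.5,2],"rot":[0,0,0],"jaw":0},{"travel":[-0.1,2.5,2],"rot":[0,0,0],"jaw":0},{"travel":[-19,0.4,0.8],"rot":[0,0,0],"jaw":0},{"travel":[-19,0.4,0.8],"rot":[0,0,0],"jaw":0},{"travel":[-19,0.4,0.8],"rot":[0,0,0],"jaw":0}]';python3 - <<'E'
from h import *
st();robot.read_camera("scene");theta("scene")
B=tip(.13,-.03,.30,-62,65);rows(cur(),B,4);rows(B,catch(.8,.02,-.035),6)
E
```

```text
time_s: 7.13
tcp_pos: [0.4538, -0.0302, 0.4565]
eef_rot: [-0.415, 1.526, 0.36]
wrist_force: [1.0, 0.4, -0.7]
grip_width: 0.0
t 7.1333 q [-0.0577  0.0948 -0.0598  1.3966 -0.03   -0.5531] tcp [ 0.4538 -0.0302  0.4565] 
F [ 0.9736  0.444  -0.6707] tip f,s,z [ 0.0214 -0.0393  0.2836] h -60.25406602231798 p 87.94775316501246 yz -0.03580046530758499 w 3.094837952245401e-05
scene theta (np.float64(1.3727973574399623), np.float64(1.28), array([-3.9, -1.4,  0.1, -0. ])) conf 0.89 right/left [279.4  54.  317.1 196.6]
4 rows travel [-6.4 36.2 18.8] rot [ 0.07  0.09 -5.7 ] -> tcp [0.4514 0.134  0.4568]
6 rows travel [13.2 21.8 -3.4] rot [ 3.8  -2.76 -3.49] -> tcp [0.4309 0.1955 0.3197]
```

```bash
python3 -m pendant '[{"travel":[-6.4,36,19],"rot":[0,0,-5.7],"jaw":0},{"travel":[-6.4,36,19],"rot":[0,0,-5.7],"jaw":0},{"travel":[-6.4,36,19],"rot":[0,0,-5.7],"jaw":0},{"travel":[-6.4,36,19],"rot":[0,0,-5.7],"jaw":0},{"travel":[13.2,21.8,-3.4],"rot":[3.8,-2.8,-3.5],"jaw":0},{"travel":[13.2,21.8,-3.4],"rot":[3.8,-2.8,-3.5],"jaw":0},{"travel":[13.2,21.8,-3.4],"rot":[3.8,-2.8,-3.5],"jaw":0},{"travel":[13.2,21.8,-3.4],"rot":[3.8,-2.8,-3.5],"jaw":0},{"travel":[13.2,21.8,-3.4],"rot":[3.8,-2.8,-3.5],"jaw":0},{"travel":[13.2,21.8,-3.4],"rot":[3.8,-2.8,-3.5],"jaw":0}]';python3 - <<'E'
from h import *
st();im=robot.read_camera("scene");theta("scene");im2=robot.read_camera("top");theta("top")
cv2.imwrite("pics/d.png",np.hstack([im[20:260,180:480],im2[140:380,180:480]])[:,:,::-1])
for th in(.9,.8,.7):
    rows(cur(),catch(th,.012,.016),10); rows(cur(),catch(th,.02,-.035),5)
E
```

```text
time_s: 8.07
tcp_pos: [0.43, 0.1958, 0.3164]
eef_rot: [-0.58, 0.944, -0.394]
wrist_force: [1.1, 0.3, -0.1]
grip_width: -0.0001
t 8.0667 q [ 0.6445  0.1719 -0.4789  0.7724 -0.8684  0.4394] tcp [0.43   0.1958 0.3164] 
F [ 1.0555  0.2705 -0.0626] tip f,s,z [0.1667 0.0006 0.2059] h -45.972706579674096 p 39.717863572363264 yz -0.6206762160330971 w -0.00013801526151253682
scene theta (np.float64(2.276433122326331), np.float64(1.26), array([-4.1, -3.2,  0.6,  1.3])) conf 0.94 right/left [279.6  56.1 318.8 195.3]
top theta (np.float64(1.8027151233106906), np.float64(1.29), array([-0.7,  0.2,  3. ,  3.2])) conf 0.71 right/left [308.6 190.9 359.7 340.7]
10 rows travel [ 3.2 -4.5 -3. ] rot [ 0.39 -0.01  0.41] -> tcp [0.4197 0.1345 0.308 ]
5 rows travel [-1.4 -6.9  0.4] rot [ 0.78 -0.02  0.83] -> tcp [0.4266 0.1719 0.3429]
10 rows travel [ 3.7 -1.4 -3.1] rot [ 0.03  0.03 -0.03] -> tcp [0.4235 0.155  0.2887]
5 rows travel [-0.3 -0.3  0.3] rot [ 0.07  0.07 -0.07] -> tcp [0.4309 0.1955 0.3197]
10 rows travel [ 4.2  1.6 -3.1] rot [-0.32  0.08 -0.48] -> tcp [0.4269 0.1734 0.2675]
5 rows travel [0.8 6.3 0. ] rot [-0.64  0.16 -0.96] -> tcp [0.4348 0.2168 0.2942]
```

View pics/d.png

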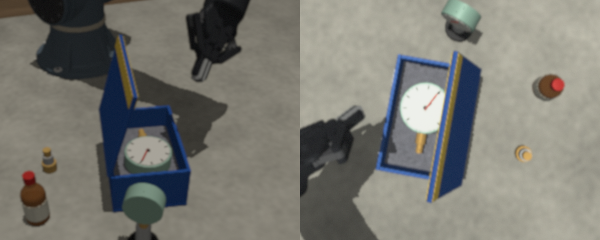

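The lid is at about 1.27 and the finger is in front of it, clear. I insert under the catch position and watch the fall.

```bash
python3 -m pendant '[{"travel":[4.6,-1.7,-3.9],"rot":[0,0,0],"jaw":0},{"travel":[4.6,-1.7,-3.9],"rot":[0,0,0],"jaw":0},{"travel":[4.6,-1.7,-3.9],"rot":[0,0,0],"jaw":0},{"travel":[4.6,-1.7,-3.9],"rot":[0,0,0],"jaw":0},{"travel":[4.6,-1.7,-3.9],"rot":[0,0,0],"jaw":0},{"travel":[4.6,-1.7,-3.9],"rot":[0,0,0],"jaw":0},{"travel":[4.6,-1.7,-3.9],"rot":[0,0,0],"jaw":0},{"travel":[4.6,-1.7,-3.9],"rot":[0,0,0],"jaw":0},{"travel":[0,0,0],"rot":[0,0,0],"jaw":0},{"travel":[0,0,0],"rot":[0,0,0],"jaw":0}]';python3 - <<'E'
from h import *
st();im=robot.read_camera("scene");theta("scene");im2=robot.read_camera("top");theta("top")
for th in(.8,.75,.7):rows(cur(),catch(th,0),10)
E
```

```text
time_s: 9.1
tcp_pos: [0.4233, 0.155, 0.2881]
eef_rot: [-0.581, 0.949, -0.393]
wrist_force: [0.1, -0.6, -0.2]
grip_width: 0.0001
t 9.1 q [ 0.5757  0.1459 -0.6058  0.598  -0.853   0.3363] tcp [0.4233 0.155  0.2881] 
F [ 0.135  -0.5667 -0.2153] tip f,s,z [0.1252 0.0009 0.1771] h -46.17328868061474 p 39.91931965648443 yz -0.6213545956379933 w 0.00012444768071745183
scene theta (np.float64(1.1075416229820814), np.float64(1.19), array([-2.7, -1. , -0.4, -0.4])) conf 0.93 right/left [278.3  55.3 327.  197. ]
top theta (np.float64(2.252408968645888), np.float64(1.21), array([-0.1, -1.2,  2.8,  5. ])) conf 0.63 right/left [298.6 191.1 359.9 336.5]
10 rows travel [-0.1 -1.3 -0. ] rot [ 0.01  0.05 -0.03] -> tcp [0.4219 0.1465 0.2971]
10 rows travel [ 0.   0.1 -0. ] rot [-0.17  0.07 -0.25] -> tcp [0.4237 0.1564 0.2871]
10 rows travel [ 0.2  1.6 -0. ] rot [-0.35  0.09 -0.47] -> tcp [0.4255 0.1658 0.2766]
```

```bash
cat > look.py <<'E'
from h import *
st();robot.read_camera("scene");theta("scene")
E
python3 -m pendant '[{"travel":[0,0,0],"rot":[0,0,0],"jaw":0},{"travel":[0,0,0],"rot":[0,0,0],"jaw":0},{"travel":[0,0,0],"rot":[0,0,0],"jaw":0},{"travel":[0,0,0],"rot":[0,0,0],"jaw":0},{"travel":[0,0,0],"rot":[0,0,0],"jaw":0},{"travel":[0,0,0],"rot":[0,0,0],"jaw":0},{"travel":[0,0,0],"rot":[0,0,0],"jaw":0},{"travel":[0,0,0],"rot":[0,0,0],"jaw":0},{"travel":[0,0,0],"rot":[0,0,0],"jaw":0},{"travel":[0,0,0],"rot":[0,0,0],"jaw":0}]'>/dev/null; python3 look.py
```

```text
t 10.1333 q [ 0.5762  0.146  -0.6052  0.5982 -0.853   0.3364] tcp [0.4235 0.1553 0.2883] 
F [-0.1187  0.4146 -0.3346] tip f,s,z [0.1257 0.001  0.1773] h -46.127493740123015 p 39.91495238248081 yz -0.6211783510090308 w 0.00011341916705054217
scene theta (np.float64(1.327560976061065), np.float64(1.01), array([-2.2, -2.1, -0.2,  0.9])) conf 0.56 right/left [278.1  61.9 344.  195.7]
```

```bash
python3 -m pendant '[{"travel":[0,0,0],"rot":[0,0,0],"jaw":0},{"travel":[0,0,0],"rot":[0,0,0],"jaw":0},{"travel":[0,0,0],"rot":[0,0,0],"jaw":0},{"travel":[0,0,0],"rot":[0,0,0],"jaw":0},{"travel":[0,0,0],"rot":[0,0,0],"jaw":0},{"travel":[0.2,1.8,0],"rot":[-0.25,0,-0.3],"jaw":0},{"travel":[0.3,2.8,0],"rot":[-0.35,0.05,-0.45],"jaw":0},{"travel":[0.3,2.8,0],"rot":[-0.35,0.05,-0.45],"jaw":0},{"travel":[0.3,2.8,0],"rot":[-0.35,0.05,-0.45],"jaw":0},{"travel":[0.2,1.4,0],"rot":[-0.2,0,-0.2],"jaw":0}]'>/dev/null; python3 look.py
```

```text
t 11.0667 q [ 0.5972  0.182  -0.5912  0.6223 -0.8871  0.3575] tcp [0.4249 0.1639 0.2796] 
F [-0.1763  0.2992  0.0754] tip f,s,z [0.1298 0.0009 0.172 ] h -47.688450067664206 p 38.463073566743134 yz -0.6539976554726912 w 0.00015140259584863776
scene theta (np.float64(1.209849191356689), np.float64(0.64), array([-0.6, -0.2,  0.2, -3.9])) conf 0.67 right/left [277.4  77.9 370.  200.5]
```

```bash
python3 - <<'E'
from h import *
im=robot.read_camera("scene").copy();im2=robot.read_camera("top").copy();st();theta("top")
cv2.imwrite("pics/e.png",cv2.resize(np.hstack([im[20:260,200:440],im2[140:380,200:440]])[:,:,::-1],(800,400),interpolation=cv2.INTER_CUBIC))
E
```

```text
t 11.2667 q [ 0.5967  0.1809 -0.5917  0.6216 -0.8861  0.3569] tcp [0.4248 0.1637 0.2798] 
F [-0.8364  1.2692 -1.6298] tip f,s,z [0.1297 0.0009 0.1721] h -47.644461280653886 p 38.503716395464366 yz -0.6531237514581062 w 0.00019427883479290804
top theta (np.float64(1.8513381403352511), np.float64(0.73), array([0.3, 1.7, 1.5, 4. ])) conf 0.7 right/left [255.4 185.1 360.1 322.4]
```

View pics/e.png

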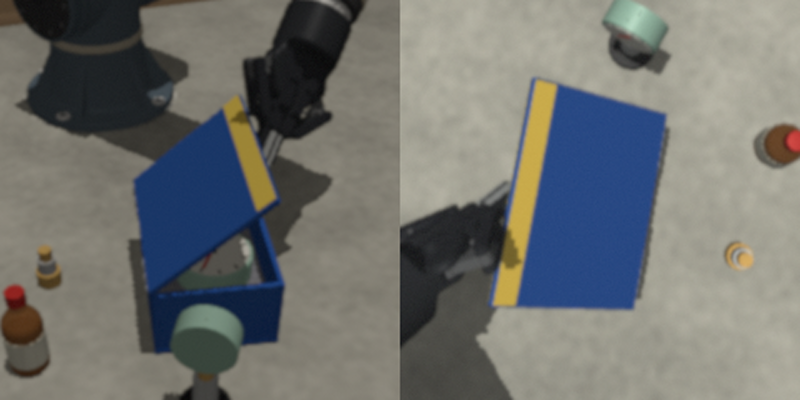

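The finger is under the yellow edge: at (500,190) in the top half and (270,150) in the scene half. About 1.6 N has just come on and the lid is at about 0.7 rad. I hold and confirm it has stopped.

```bash
python3 -m pendant '[{"travel":[0,0,0],"rot":[0,0,0],"jaw":0},{"travel":[0,0,0],"rot":[0,0,0],"jaw":0},{"travel":[0,0,0],"rot":[0,0,0],"jaw":0},{"travel":[0,0,0],"rot":[0,0,0],"jaw":0},{"travel":[0,0,0],"rot":[0,0,0],"jaw":0},{"travel":[0,0,0],"rot":[0,0,0],"jaw":0},{"travel":[0,0,0],"rot":[0,0,0],"jaw":0},{"travel":[0,0,0],"rot":[0,0,0],"jaw":0},{"travel":[0,0,0],"rot":[0,0,0],"jaw":0},{"travel":[0,0,0],"rot":[0,0,0],"jaw":0}]'>/dev/null; python3 - <<'E'
from h import *
st();robot.read_camera("scene");theta("scene");robot.read_camera("top");theta("top")
c=cur()
for th in(.76,.72,.68):
    r=c[1].T@rotC(th);print(th,np.degrees(Ro.from_matrix(r).as_rotvec()))
rows(c,catch(0),50);rows(c,catch(.6,0),10);rows(catch(.6),catch(.4),10);rows(catch(.4),catch(.2),10);rows(catch(.2),catch(0),10)
E
```

```text
t 12.15 q [ 0.5965  0.1804 -0.5916  0.6217 -0.8866  0.3569] tcp [0.4249 0.1635 0.2801] 
F [-0.2061  0.4053 -1.8716] tip f,s,z [0.1295 0.001  0.1725] h -47.649826237137844 p 38.47487546587016 yz -0.6531944790972867 w 0.00021363443381863489
scene theta (np.float64(1.089655374667963), np.float64(0.59), array([-1.4, -0. ,  2. , -0.9])) conf 0.88 right/left [278.4  80.7 370.7 197.5]
top theta (np.float64(1.9603329405612655), np.float64(0.74), array([-0.3,  1.3,  2.7,  3.5])) conf 0.91 right/left [256.6 185.5 358.9 322.9]
0.76 [ 0.1657  0.494  -0.1834]
0.72 [-1.255   0.6723 -1.9714]
0.68 [-2.6759  0.8505 -3.7594]
50 rows travel [ 0.6  4.  -0. ] rot [-0.54  0.08 -0.68] -> tcp [0.4381 0.2343 0.0951]
10 rows travel [ 0.5  3.2 -0. ] rot [-0.55  0.12 -0.73] -> tcp [0.4286 0.183  0.2544]
10 rows travel [0.7 5.6 0. ] rot [-0.71  0.09 -0.9 ] -> tcp [0.4337 0.2105 0.2051]
10 rows travel [0.7 5.6 0. ] rot [-0.71  0.09 -0.9 ] -> tcp [0.4369 0.2278 0.1513]
10 rows travel [0.7 5.6 0. ] rot [-0.71  0.09 -0.9 ] -> tcp [0.4381 0.2343 0.0951]
```

```bash
python3 -m pendant '[{"travel":[0.4,3.2,0],"rot":[-0.5,0.1,-0.7],"jaw":0},{"travel":[0.4,3.2,0],"rot":[-0.5,0.1,-0.7],"jaw":0},{"travel":[0.4,3.2,0],"rot":[-0.5,0.1,-0.7],"jaw":0},{"travel":[0.4,3.2,0],"rot":[-0.5,0.1,-0.7],"jaw":0},{"travel":[0.4,3.2,0],"rot":[-0.5,0.1,-0.7],"jaw":0},{"travel":[0.4,3.2,0],"rot":[-0.5,0.1,-0.7],"jaw":0},{"travel":[0.4,3.2,0],"rot":[-0.5,0.1,-0.7],"jaw":0},{"travel":[0.4,3.2,0],"rot":[-0.5,0.1,-0.7],"jaw":0},{"travel":[0.4,3.2,0],"rot":[-0.5,0.1,-0.7],"jaw":0},{"travel":[0.4,3.2,0],"rot":[-0.5,0.1,-0.7],"jaw":0}]'; python3 - <<'E'
from h import *
st();rows(cur(),catch(.45),12);rows(cur(),catch(0),10)
E
```

```text
time_s: 13.18
tcp_pos: [0.4287, 0.184, 0.255]
eef_rot: [-0.759, 0.952, -0.486]
wrist_force: [-0.8, 0.9, -0.6]
grip_width: -0.0002
t 13.1833 q [ 0.6481  0.2984 -0.5338  0.7419 -0.9982  0.4451] tcp [0.4287 0.184  0.255 ] 
F [-0.8383  0.9303 -0.6311] tip f,s,z [0.1339 0.0003 0.1612] h -52.987208033260956 p 32.80902775739454 yz -0.7599938918573711 w -0.00021502691314091938
12 rows travel [ 0.5  3.5 -0. ] rot [-0.48  0.07 -0.58] -> tcp [0.4326 0.2046 0.218 ]
10 rows travel [ 2.4 16.9 -0.3] rot [-2.17  0.27 -2.72] -> tcp [0.4381 0.2343 0.0951]
```

```bash
python3 -m pendant '[{"travel":[0.5,3.5,0],"rot":[-0.45,0.05,-0.57],"jaw":0},{"travel":[0.5,3.5,0],"rot":[-0.45,0.05,-0.57],"jaw":0},{"travel":[0.5,3.5,0],"rot":[-0.45,0.05,-0.57],"jaw":0},{"travel":[0.5,3.5,0],"rot":[-0.45,0.05,-0.57],"jaw":0},{"travel":[0.5,3.5,0],"rot":[-0.45,0.05,-0.57],"jaw":0},{"travel":[0.5,3.5,0],"rot":[-0.45,0.05,-0.57],"jaw":0},{"travel":[0.5,3.5,0],"rot":[-0.45,0.05,-0.57],"jaw":0},{"travel":[0.5,3.5,0],"rot":[-0.45,0.05,-0.57],"jaw":0},{"travel":[0.5,3.5,0],"rot":[-0.45,0.05,-0.57],"jaw":0},{"travel":[0.5,3.5,0],"rot":[-0.45,0.05,-0.57],"jaw":0}]'; python3 - <<'E'
from h import *
st();robot.read_camera("top");theta("top");st();rows(cur(),catch(.35),10);rows(cur(),catch(0),10)
E
```

```text
time_s: 14.02
tcp_pos: [0.4325, 0.2016, 0.2246]
eef_rot: [-0.879, 0.949, -0.542]
wrist_force: [-0.5, 1.5, -2.0]
grip_width: 0.0
t 14.0167 q [ 0.6851  0.4168 -0.4844  0.8426 -1.0787  0.5318] tcp [0.4325 0.2016 0.2246] 
F [-0.4896  1.5173 -2.0047] tip f,s,z [0.1408 0.0009 0.1441] h -56.016521911498174 p 27.734748164896356 yz -0.8356062586204522 w 4.535805275895489e-05
top theta (np.float64(1.424893261965039), np.float64(0.53), array([0.2, 0.1, 1. , 4.4])) conf 0.75 right/left [245.8 186.9 359.9 321.9]
t 14.1167 q [ 0.6852  0.4173 -0.4844  0.8421 -1.0783  0.5313] tcp [0.4325 0.2017 0.2242] 
F [-0.0272  1.8418 -1.4032] tip f,s,z [0.141  0.0009 0.1437] h -56.017566570510866 p 27.757753827884684 yz -0.8356004410616673 w 3.332034608576873e-05
10 rows travel [ 0.4  3.5 -0.1] rot [-0.48  0.07 -0.58] -> tcp [0.4347 0.2158 0.192 ]
10 rows travel [ 1.7 13.3 -0.2] rot [-1.72  0.22 -2.15] -> tcp [0.4381 0.2343 0.0951]
```

```bash
python3 -m pendant '[{"travel":[0.4,3.5,0],"rot":[-0.46,0.06,-0.57],"jaw":0},{"travel":[0.4,3.5,0],"rot":[-0.46,0.06,-0.57],"jaw":0},{"travel":[0.4,3.5,0],"rot":[-0.46,0.06,-0.57],"jaw":0},{"travel":[0.4,3.5,0],"rot":[-0.46,0.06,-0.57],"jaw":0},{"travel":[0.4,3.5,0],"rot":[-0.46,0.06,-0.57],"jaw":0},{"travel":[0.4,3.5,0],"rot":[-0.46,0.06,-0.57],"jaw":0},{"travel":[0.4,3.5,0],"rot":[-0.46,0.06,-0.57],"jaw":0},{"travel":[0.4,3.5,0],"rot":[-0.46,0.06,-0.57],"jaw":0},{"travel":[0.4,3.5,0],"rot":[-0.46,0.06,-0.57],"jaw":0},{"travel":[0.4,3.5,0],"rot":[-0.46,0.06,-0.57],"jaw":0}]';  python3 -m pendant '[{"travel":[0.4,3.5,0],"rot":[-0.45,0.06,-0.56],"jaw":0},{"travel":[0.4,3.5,0],"rot":[-0.45,0.06,-0.56],"jaw":0},{"travel":[0.4,3.5,0],"rot":[-0.45,0.06,-0.56],"jaw":0},{"travel":[0.4,3.5,0],"rot":[-0.45,0.06,-0.56],"jaw":0},{"travel":[0.4,3.5,0],"rot":[-0.45,0.06,-0.56],"jaw":0},{"travel":[0.4,3.5,0],"rot":[-0.45,0.06,-0.56],"jaw":0},{"travel":[0.4,3.5,0],"rot":[-0.45,0.06,-0.56],"jaw":0},{"travel":[0.4,3.5,0],"rot":[-0.45,0.06,-0.56],"jaw":0},{"travel":[0.4,3.5,0],"rot":[-0.45,0.06,-0.56],"jaw":0},{"travel":[0.4,3.5,0],"rot":[-0.45,0.06,-0.56],"jaw":0}]'; python3 - <<'E'
from h import *
im2=robot.read_camera("top");st();theta("top");im=robot.read_camera("scene");theta("scene");rows(cur(),catch(.12),10);rows(cur(),catch(0),10);rows(catch(.1,o=.012),catch(0,o=.012),10)
cv2.imwrite("pics/f.png",cv2.resize(np.hstack([im[20:260,200:440],im2[140:380,200:440]])[:,:,::-1],(800,400),interpolation=cv2.INTER_CUBIC))
E
```

```text
time_s: 14.95
tcp_pos: [0.4351, 0.2161, 0.1926]
eef_rot: [-1.001, 0.945, -0.597]
wrist_force: [0.6, 0.6, -0.4]
grip_width: 0.0002
time_s: 15.78
tcp_pos: [0.4369, 0.2264, 0.159]
eef_rot: [-1.12, 0.939, -0.651]
wrist_force: [1.0, 0.8, -1.2]
grip_width: 0.0
t 15.8333 q [ 0.7344  0.6803 -0.3585  1.1398 -1.2061  0.7875] tcp [0.4368 0.2265 0.1583] 
F [ 0.0212  0.5106 -2.0049] tip f,s,z [0.1492 0.0003 0.1077] h -60.22119003642313 p 17.022686106319746 yz -0.9458099907472314 w 0.00025013053448143583
top theta (np.float64(2.384572408578869), np.float64(0.25), array([0.6, 2.3, 2.2, 4.4])) conf 0.76 right/left [239.9 186.5 357.5 321.8]
scene theta (np.float64(2.2878877437208125), np.float64(0.19), array([-2.6, -0.3, -5.6,  0.7])) conf 0.96 right/left [281.  106.8 389.  195.9]
10 rows travel [ 0.4  3.  -0. ] rot [-0.39  0.05 -0.48] -> tcp [0.4376 0.2317 0.129 ]
10 rows travel [ 0.8  6.4 -0. ] rot [-0.81  0.1  -1.02] -> tcp [0.4381 0.2343 0.0951]
10 rows travel [0.3 2.9 0. ] rot [-0.35  0.04 -0.45] -> tcp [0.4388 0.2382 0.0951]
```

View pics/f.png

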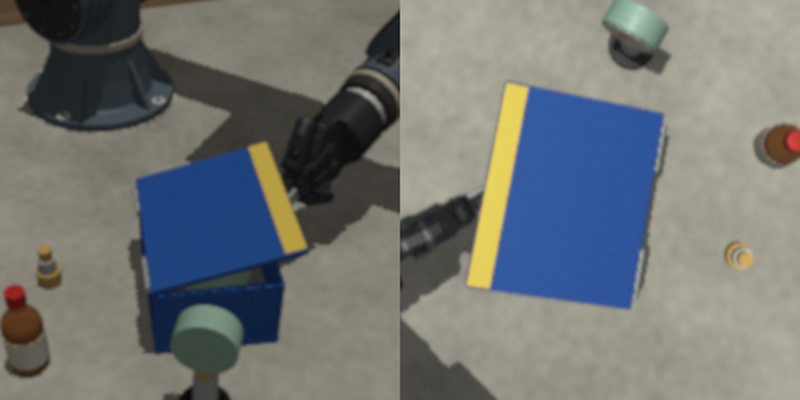

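```bash
python3 -m pendant '[{"travel":[-0.8,2.4,0],"rot":[-0.3,0.04,-0.4],"jaw":0},{"travel":[-0.8,2.4,0],"rot":[-0.3,0.04,-0.4],"jaw":0},{"travel":[-0.8,2.4,0],"rot":[-0.3,0.04,-0.4],"jaw":0},{"travel":[-0.8,2.4,0],"rot":[-0.3,0.04,-0.4],"jaw":0},{"travel":[-0.5,2.4,0],"rot":[-0.3,0.04,-0.4],"jaw":0},{"travel":[-0.5,2.4,0],"rot":[-0.3,0.04,-0.4],"jaw":0},{"travel":[-0.5,2.4,0],"rot":[-0.3,0.04,-0.4],"jaw":0},{"travel":[-0.5,2.4,0],"rot":[-0.3,0.04,-0.4],"jaw":0},{"travel":[-0.5,2.4,0],"rot":[-0.3,0.04,-0.4],"jaw":0},{"travel":[-0.5,2.4,0],"rot":[-0.3,0.04,-0.4],"jaw":0}]'; python3 - <<'E'
from h import *
robot.read_camera("top");st();theta("top");rows(cur(),catch(0.05,o=.007),10);rows(cur(),catch(-.02,o=.007),10)
E
```

```text
time_s: 16.82
tcp_pos: [0.4334, 0.2386, 0.1378]
eef_rot: [-1.201, 0.93, -0.691]
wrist_force: [-0.1, -0.3, -1.6]
grip_width: -0.0002
t 16.8667 q [ 0.7604  0.7866 -0.2944  1.3169 -1.2289  0.9483] tcp [0.4333 0.2387 0.1373] 
F [ 0.8099 -0.1394 -1.5314] tip f,s,z [ 0.1565 -0.0054  0.0981] h -61.10911806161681 p 13.118739241110239 yz -0.9698165600009386 w 6.045940182993964e-05
top theta (np.float64(1.897646425162094), np.float64(0.0), array([-2.1, -0.8,  2.2,  2.5])) conf 0.56 right/left [243.7 192.3 356.4 323.5]
10 rows travel [0.5 2.8 0.6] rot [-0.33  0.04 -0.39] -> tcp [0.4396 0.2425 0.1097]
10 rows travel [0.7 4.8 0.6] rot [-0.58  0.07 -0.71] -> tcp [0.4397 0.2432 0.0893]
```

```bash
python3 -m pendant '[{"travel":[0.3,1.7,0],"rot":[-0.2,0.03,-0.25],"jaw":0},{"travel":[0.3,1.7,0],"rot":[-0.2,0.03,-0.25],"jaw":0},{"travel":[0.3,1.7,0],"rot":[-0.2,0.03,-0.25],"jaw":0},{"travel":[0.3,1.7,0],"rot":[-0.2,0.03,-0.25],"jaw":0},{"travel":[0.3,1.7,0],"rot":[-0.2,0.03,-0.25],"jaw":0},{"travel":[0.3,1.7,0],"rot":[-0.2,0.03,-0.25],"jaw":0},{"travel":[0.3,1.7,0],"rot":[-0.2,0.03,-0.25],"jaw":0},{"travel":[0.3,1.7,0],"rot":[-0.2,0.03,-0.25],"jaw":0},{"travel":[0.3,1.7,0],"rot":[-0.2,0.03,-0.25],"jaw":0},{"travel":[0.3,1.7,0],"rot":[-0.2,0.03,-0.25],"jaw":0}]'; python3 - <<'E'
from h import *
robot.read_camera("top");st();theta("top")
robot.read_camera("scene");theta("scene");st()
rows(cur(),catch(-.02,o=.007),10)
E
```

```text
time_s: 17.75
tcp_pos: [0.4343, 0.2397, 0.1207]
eef_rot: [-1.254, 0.926, -0.715]
wrist_force: [-0.3, 1.0, -0.7]
grip_width: 0.0006
t 17.8 q [ 0.762   0.8539 -0.2646  1.4019 -1.2469  1.03  ] tcp [0.4342 0.2396 0.1204] 
F [ 0.1453  1.3446 -1.3263] tip f,s,z [ 0.1555 -0.0049  0.0883] h -61.60609342031974 p 10.673875202886702 yz -0.9811938505975291 w -0.00017016310293023235
top theta (np.float64(1.9180584493671091), np.float64(0.0), array([-0.8,  0.4,  2.1,  4.3])) conf 0.94 right/left [242.4 191.1 356.5 321.7]
scene theta (np.float64(2.335525762241872), np.float64(0.07), array([-5. ,  0.1, -4. , -0.2])) conf 0.8 right/left [283.9 114.5 387.7 196.8]
t 17.95 q [ 0.762   0.8526 -0.265   1.4004 -1.2466  1.0284] tcp [0.4343 0.2397 0.1207] 
F [ 0.9758  1.5122 -2.26  ] tip f,s,z [ 0.1556 -0.0048  0.0885] h -61.599805517627786 p 10.721961625558807 yz -0.9809968102814821 w -5.308143666176078e-05
10 rows travel [0.4 3.1 0.6] rot [-0.39  0.04 -0.46] -> tcp [0.4397 0.2432 0.0893]
```

```bash
python3 -m pendant '[{"travel":[0.2,1.2,0],"rot":[0,0,-0.1],"jaw":0},{"travel":[0.2,1.2,0],"rot":[0,0,-0.1],"jaw":0},{"travel":[0.2,1.2,0],"rot":[0,0,-0.1],"jaw":0},{"travel":[0.2,1.2,0],"rot":[0,0,-0.1],"jaw":0},{"travel":[0.2,1.2,0],"rot":[0,0,-0.1],"jaw":0},{"travel":[0.2,1.2,0],"rot":[0,0,-0.1],"jaw":0},{"travel":[0.2,1.2,0],"rot":[0,0,-0.1],"jaw":0},{"travel":[0.2,1.2,0],"rot":[0,0,-0.1],"jaw":0},{"travel":[0.2,1.2,0],"rot":[0,0,-0.1],"jaw":0},{"travel":[0.2,1.2,0],"rot":[0,0,-0.1],"jaw":0}]'; python3 - <<'E'
from h import *
for i in range(4): robot.read_camera("scene");print(robot.get_obs()["wrist_force"])
theta("scene");st()
E
```

```text
time_s: 18.78
tcp_pos: [0.4348, 0.2401, 0.1086]
eef_rot: [-1.263, 0.916, -0.729]
wrist_force: [-0.1, 2.2, -1.4]
grip_width: 0.0001
[-0.1569  0.9943 -1.6904]
[-0.5612  2.0834 -2.0463]
[-0.8642  1.3557 -2.2762]
[-0.853   1.3092 -1.6289]
scene theta (np.float64(2.0303045117400416), np.float64(0.0), array([-0.3,  0.1, -5.8, -1.9])) conf 0.94 right/left [279.4 119.2 389.3 198.5]
t 19.0333 q [ 0.7627  0.8878 -0.2535  1.4259 -1.2546  1.0754] tcp [0.4348 0.2401 0.1087] 
F [-1.0543  1.7886 -1.311 ] tip f,s,z [ 0.1556 -0.0042  0.0794] h -61.660317314550774 p 9.727387181980317 yz -0.9840759256623355 w 0.00020163123209775553
```

```bash
python3 -m pendant '[{"travel":[-0.1,0.7,0],"rot":[0,0,0],"jaw":0},{"travel":[-0.1,0.7,0],"rot":[0,0,0],"jaw":0},{"travel":[-0.1,0.7,0],"rot":[0,0,0],"jaw":0},{"travel":[-0.1,0.7,0],"rot":[0,0,0],"jaw":0},{"travel":[-0.1,0.7,0],"rot":[0,0,0],"jaw":0},{"travel":[-0.1,0.7,0],"rot":[0,0,0],"jaw":0},{"travel":[-0.1,0.7,0],"rot":[0,0,0],"jaw":0},{"travel":[-0.1,0.7,0],"rot":[0,0,0],"jaw":0},{"travel":[-0.1,0.7,0],"rot":[0,0,0],"jaw":0},{"travel":[-0.1,0.7,0],"rot":[0,0,0],"jaw":0}]'; python3 - <<'E'
from h import *
F=[]
for i in range(4): robot.read_camera("scene");F.append(robot.get_obs()["wrist_force"])
print(np.mean(F,0));theta("scene");st()
E
```

```text
time_s: 19.87
tcp_pos: [0.4341, 0.2423, 0.102]
eef_rot: [-1.263, 0.916, -0.729]
wrist_force: [0.2, -0.4, 0.4]
grip_width: -0.0001
[ 0.1845 -0.209   0.2865]
scene theta (np.float64(1.770704070874256), np.float64(0.0), array([-3.1, -1.2, -2.4, -0.4])) conf 0.86 right/left [282.2 120.5 385.9 197. ]
t 20.1167 q [ 0.7666  0.9006 -0.2496  1.4233 -1.2516  1.0821] tcp [0.4341 0.2422 0.1021] 
F [ 0.687  -0.0683 -0.559 ] tip f,s,z [ 0.1576 -0.0052  0.0729] h -61.643365090252495 p 9.719703297965575 yz -0.9840932059109027 w 0.0001566242377427923
```

Force has dropped to zero with the finger just below the seat height, so the lid is resting on the case. I drop 6 mm clear, then retract level.

```bash
python3 -m pendant '[{"travel":[0,1.5,0],"rot":[0,0,0],"jaw":0},{"travel":[0,1.5,0],"rot":[0,0,0],"jaw":0},{"travel":[0,1.5,0],"rot":[0,0,0],"jaw":0},{"travel":[0,1.5,0],"rot":[0,0,0],"jaw":0},{"travel":[-8,1.4,0],"rot":[0,0,0],"jaw":0},{"travel":[-15,2.5,0],"rot":[0,0,0],"jaw":0},{"travel":[-20,0,0],"rot":[0,0,0],"jaw":0},{"travel":[-25,0,0],"rot":[0,0,0],"jaw":0},{"travel":[-25,0,0],"rot":[0,0,0],"jaw":0},{"travel":[-15,0,0],"rot":[0,0,0],"jaw":0}]'; python3 - <<'E'
from h import *
st();im=robot.read_camera("scene");theta("scene")
for t in("stand_gauge","adapter","oil_bottle"):print(t,robot.spot_in("scene",t)[:1])
im2=robot.read_camera("top");theta("top")
cv2.imwrite("pics/g.png",cv2.resize(np.hstack([im[60:300,180:420],im2[140:380,180:420]])[:,:,::-1],(800,400),interpolation=cv2.INTER_CUBIC))
E
```

```text
time_s: 20.95
tcp_pos: [0.3823, 0.3394, 0.1106]
eef_rot: [-1.263, 0.915, -0.728]
wrist_force: [0.2, -0.4, 0.0]
grip_width: -0.0004
t 20.95 q [ 0.9583  0.9722 -0.0952  1.7078 -1.0804  1.3007] tcp [0.3823 0.3394 0.1106] 
F [ 0.1912 -0.4252  0.0308] tip f,s,z [ 0.2438 -0.0736  0.0814] h -61.58650149912402 p 9.714999288331105 yz -0.9840918416785829 w -0.0003708306140817235
scene theta (np.float64(2.5457040708742547), np.float64(0.0), array([-1.6, -3.3, -4.4, -0.9])) conf 0.96 right/left [280.7 122.6 387.9 197.5]
stand_gauge [{'rect': [302.6, 202.6, 42.5, 75.7], 'conf': 0.65}]
adapter [{'rect': [220.5, 167.8, 12.1, 28.9], 'conf': 0.84}]
oil_bottle [{'rect': [202.2, 191.5, 28.7, 54.0], 'conf': 0.91}]
top theta (np.float64(0.9476464251620769), np.float64(0.0), array([-0.1, -1.2,  1. ,  1.5])) conf 0.68 right/left [241.7 192.7 357.6 324.5]
```

View pics/g.png

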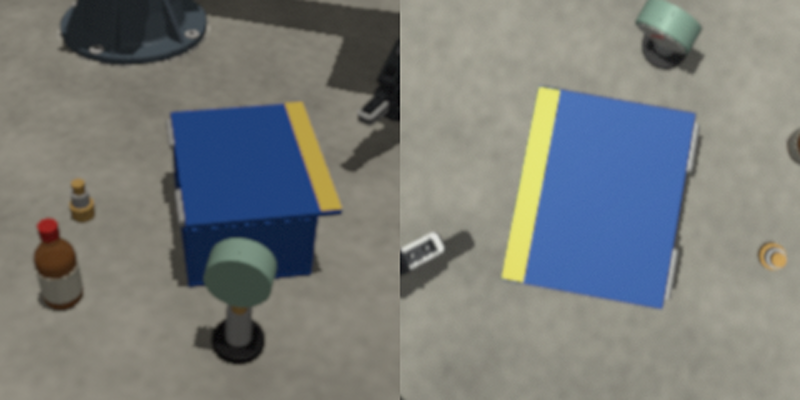

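The lid is flat and shut, the finger is clear at (430,250), and the things around it are where they were. Handing in.

```bash
python3 -c "
from rig import robot
print(robot.get_obs()['qvel'],robot.hand_in())"
```

```text
the job is handed in; nothing more can be done
[-0.00314946 -0.00129594  0.00373506  0.0030023   0.00164745  0.00242978] None
```

The blue case is shut and the job is handed in at about 21 s of the 51 s allowed, with the hand clear of everything.

- **Tip and release:** I pushed the lid from behind to about 1.28 rad, lifted the finger off and brought it over the top and round to the front. The pictures showed it falling by itself, from 1.26 to 1.19 to 1.01 rad.
- **Catch:** The back of a closed finger caught it from underneath at about 0.7 rad. I held it there for about a second; it stayed put, with about 1.9 N on the finger.
- **Lowering:** It went down over about 7 s at roughly 0.1 rad/s. Wrist force readings after each step were about 1–2.5 N, until the load dropped to zero with the finger just below the lid's seat height. I then dropped the finger clear and drew it back level.

**Last checks:**
- Both cameras fit the lid at 0.00 rad.
- Wrist force is about zero.
- The stand gauge, adapter and bottle are within about 2 pixels of where they started.

**Not fully confirmed:**
- **Lid angle during lowering:** The two cameras disagreed by up to about 0.15 rad (0.59 against 0.74 at the catch). The top view also read 0.00 early, when the finger position and force showed the lid still slightly open, so there I went by force and finger height.
- **Gauge in the case:** It can't be seen under the shut lid. The finger never went near it, and it looked in place in the last views before the lid covered it.

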